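Fold down the empty boot stand on the cobbler's bench

TASK

Two telescoping boot stands are bolted to the cobbler's bench. Collapse the empty one by pressing its round pad straight down, so that the inner tube goes home first and then the middle tube, until both are fully home; then let go. Leave the other stand, with the boot on it, at its height.

Things in the scene. Friction and masses are not known exactly. Their poses are not given: they have to be found in the camera images.
- pad_top (a point): Top centre of the empty stand's flat round black rubber pad, 54 mm across, 14 thick, on top of its inner tube. The stand is upright, bolted down, left or right of the other: flange 110 mm across, 8 thick; blue outer tube 54 across, top 100 above the bench; middle tube 42 across with a 54 x 12 collar; inner tube 28 across. Pad top is 191 to 241 mm above the bench at first, 126 with all home.
- inner_tube (a joint): How far the empty stand's steel inner tube stands out of the middle tube, in m: 0 fully home (pad resting on the collar), 0.06 fully out; starts at 0.03 to 0.06. About 4 N of friction, stays where left, no spring. It is the looser of the two, so a press on the pad sends it home first.
- middle_tube (a joint): How far the empty stand's steel middle tube stands out of the outer tube, in m: 0 fully home (collar resting on the outer tube), 0.06 fully out; starts at 0.035 to 0.055. About 14 N of friction, stays where left, no spring. Once the inner tube is home, pressing on down on the pad with about 10 N drives it home too.
- boot_heel (a point): Middle of the heel of the brown boot that hangs upside down, sole up, on the other, identical stand: straight above that stand's tubes, 225 to 295 mm above the bench. The boot reaches 190 mm from here to its toe, 42 mm the other way, is 96 mm wide and hides its stand's pad. Its toe points away from the robot, within about 20 degrees. Not to be pressed or moved.
Mind the look-alikes: they are no part of the job. Leave any green, pink or red look-alike of the part that bears pad_top alone.

How it is judged:
By the outcome, as a careful person would: the job done as asked, in the order asked, and still so for the second after the job is handed in, with the robot touching nothing.
It also fails if it takes over 38 s, if anything falls off the work surface, if the arm or the gripper's body presses on something with over 40 N, if the wrist force passes 120 N, or if a joint passes its speed limit or range.

ROBOT

A 7-joint arm with a two-finger parallel gripper is mounted at the origin on the work surface. World frame = base frame: x ahead of the robot, y to its left, z up, the work surface at z = 0. Lengths are in m, angles in rad, forces in N, time in s.
With the tool pointing down it reaches from about 0.425 to 0.95 m from the base axis. Payload 16.7 kg.
Tool frame: the origin (TCP) lies at the very end of the fingers, on their centre line; the grasp point (between the pads) lies 19 mm behind it; z points along the fingers, y is the line along which they close (so a half turn about z gives the same grasp; the last joint's range is limited). The gripper opens to 94 mm and grips with 3 to 60 N. Pads are 16 mm wide; open, the fingers measure 119 mm over their backs; the gripper's body (75 mm by 177 mm) begins 78 mm behind the grasp point.
Start: joints at [0.998, 0.426, 0.074, 1.606, -0.034, 1.111, -0.067], TCP at [0.278, -0.615, 0.205] pointing down, gripper open.
Joint ranges: [-2.85, 2.85], [-0.5, 2.14], [-1.23, 1.37], [0.21, 2.46], [-1.02, 4.16], [0.16, 2.05], [-2.73, 2.73]. Speed limits (rad/s): [1.89, 1.89, 2.39, 2.39, 3.01, 3.01, 3.01].

INTERFACE

Orientations are given as [roll, pitch, yaw] about the fixed x, y, z axes, in that order (R = Rz(yaw) Ry(pitch) Rx(roll)).
In Python, from cell import readout, eyes, job_done gives the robot as it stands.
- The arm moves only by the tool apply_moves, never from a script. Its argument "increments" is a list that holds one entry, the list of rows, each a list of 7 numbers: the turn, a rotation vector about the world's x, y, z in rad, then the shift along the world's x, y, z in m, then the closure in counts, from 0 (fully open) to 255 (shut). In form: [[[rx, ry, rz, dx, dy, dz, gripper], ...]]. A call has 1 to 20 rows; each row is the pose to reach, as a shift and turn from the pose commanded when the call began; what a row does not reach only later rows make up. A row lasts 1/12 s, in which the tool goes at most 41.7 mm and 7.16 degrees, less where a joint would pass 70% of its speed; a pose out of reach is approached as far as the arm can. A call with a gripper value outside its range is refused whole. The fingers move at their own pace and stop on an object; the grip force is fixed at half the most. Time passes only in rows, so rows that repeat a pose let the fingers close. It gives the time, the measured TCP pose, the force, the opening and the grip force at its end, in the units of the state.
- readout.get_state(): the state, without advancing time (a new reading comes with each control period).
- eyes.snapshot(name): name is "side" or "top"; returns the picture (480x640x3 uint8, red, green, blue); there is no depth.
- eyes.get_calibration(name): a dict with "fx", "fy", "cx", "cy" (pixels), "extrinsics" (4x4, takes a point from camera to world coordinates). Camera axes: x right, y down, z forward; pixel columns grow to the right and rows downward; lengths in m; the calibration is good to about 2 mm. A picture is of the moment at which its call begins. get_calibration takes no time and is no camera call.
- job_done(): hands the job in; it is judged then, once.
The state is a dict: "time_s": time; "joints": joint angles; "joint_vel": joint speeds; "joint_efforts": joint torques, N m; "ee_pos": TCP position; "eef_rot": TCP orientation; "ft_force": force on the tool from outside, world axes, zero at the start; "moment": the same for the moment, N m; "grip_width": finger opening in m; "grip_force": force on a finger pad.
Only numpy, scipy, OpenCV 4.12 (cv2) and the standard library are available. Lean on these libraries where they do the work, as an engineer would, in place of code of your own. Each camera call takes 0.05 s, during which the arm holds its last target. There are 200 camera calls.

## Working session

There is one attempt and no reset: what is moved stays moved. The work goes in short steps, Python scripts to look and compute and a tool call to move; the robot and the scene stay as the last step left them, time stands still between calls to the robot, and variables do not carry over. Pictures are saved under pics/ and viewed, at most 10 in all, crops included, and the job is handed in when it is done.

Besides the shell and the picture viewer there is one more tool, called as name(argument=value, ...) on one line, values as JSON. apply_moves: Moves the arm, as the interface text tells. Its arguments: {"type":"object","properties":{"increments":{"type":"array","items":{"type":"array","items":{"type":"array","items":{"type":"number"}}}}},"required":["increments"]}

```bash
mkdir -p pics
python3 - <<'E'
from cell import readout, eyes
import cv2, numpy as np
np.set_printoptions(precision=4,suppress=True)
for n in("side","top"):
    cv2.imwrite(f"pics/{n}0.png",eyes.snapshot(n)[:,:,::-1]); c=eyes.get_calibration(n); print(n,[c[k] for k in("fx","fy","cx","cy")]); print(np.array(c["extrinsics"]))
s=readout.get_state(); print(s["time_s"],s["ee_pos"],s["eef_rot"],s["ft_force"],s["grip_width"])
E
```

```text
side [574.8335015495026, 574.8335015495026, 328.26264429747795, 232.24747380521356]
[[-0.8628 -0.2805  0.4205  0.0439]
 [-0.5054  0.462  -0.7288  0.8556]
 [ 0.0101 -0.8414 -0.5403  0.7612]
 [ 0.      0.      0.      1.    ]]
top [565.0656884883718, 565.0656884883718, 322.6867030425431, 236.28380905648075]
[[-0.0093 -0.9941  0.1078  0.4595]
 [-0.9999  0.0104  0.0098  0.0432]
 [-0.0109 -0.1077 -0.9941  1.0163]
 [ 0.      0.      0.      1.    ]]
0.1 [ 0.2773 -0.6149  0.2049] [-3.1404  0.0001  0.4238] [-0.0491  0.0444 -0.0011] 0.09414715120734155
```

View pics/side0.png

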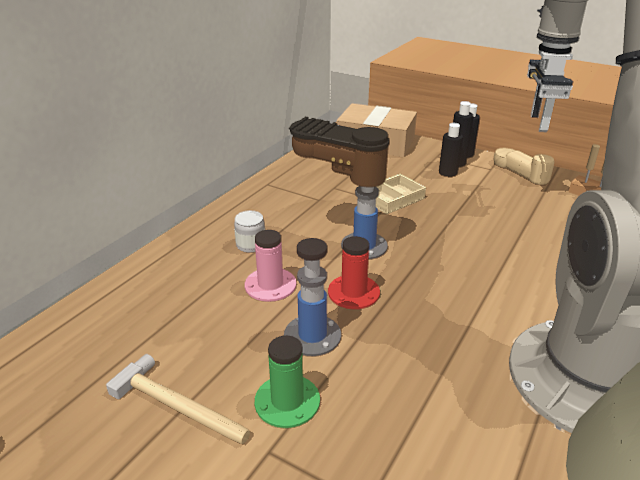

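View pics/top0.png

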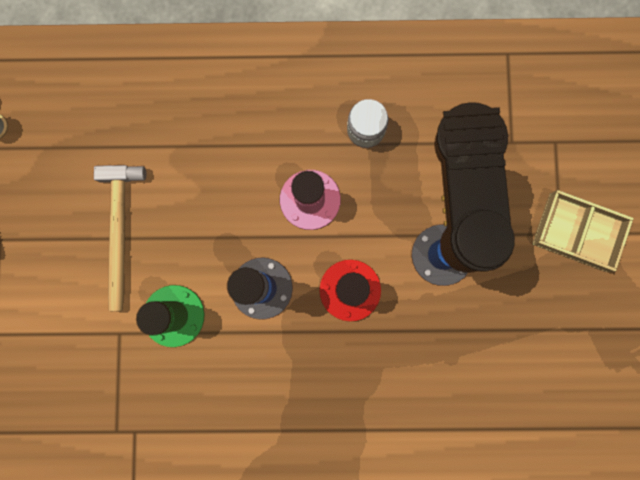

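Side view, pads that could be taken for the target:
- Blue empty stand at (312,248).
- Green at (285,349), red at (355,245) and pink at (268,239), which are look-alikes.
- Boot stand at (370,140).

In the top view these are the blue stand at (247,286), green (154,318), red (353,289), pink (308,188) and boot heel (484,240). I choose the black pad on the blue tube with the steel middle and inner tubes.

```bash
cat > h.py <<'E'
from cell import readout, eyes
import cv2, numpy as np
from scipy.optimize import least_squares
np.set_printoptions(precision=4,suppress=True)
def proj(n,p):
    c=eyes.get_calibration(n); T=np.linalg.inv(np.array(c["extrinsics"])); p=np.atleast_2d(p)@T[:3,:3].T+T[:3,3]
    return np.c_[c["fx"]*p[:,0]/p[:,2]+c["cx"],c["fy"]*p[:,1]/p[:,2]+c["cy"]]
def tri(a,b):
    return least_squares(lambda p:np.r_[proj("side",p)[0]-a,proj("top",p)[0]-b],[.4,.1,.2])
E
python3 - <<'E'
from h import *
def blob(n,uv):
    im=cv2.imread(f"pics/{n}0.png"); m=(im.max(2)<60).astype(np.uint8)
    k,l,st,c=cv2.connectedComponentsWithStats(m); i=l[uv[1],uv[0]]; return im,c[i],st[i]
S,cs,ss=blob("side",(312,248)); T,ct,st=blob("top",(247,286))
print(cs,ss,ct,st)
r=tri(cs,ct); print("pad centre",r.x,r.fun)   # blob centroid ~ pad body
for p,q,nm in(((388,143),(484,240),"heel"),((355,245),(353,289),"red"),((285,349),(154,318),"green")): print(nm,tri(p,q).x)
t=np.linspace(0,2*np.pi,40); p=r.x
for n,im in(("side",S),("top",T)):
    big=cv2.resize(im,None,fx=4,fy=4,interpolation=cv2.INTER_CUBIC)
    for dz,col in((.007,(0,255,255)),(-.007,(255,0,255))):
        e=proj(n,np.c_[p[0]+.027*np.cos(t),p[1]+.027*np.sin(t),p[2]+dz+0*t])
        cv2.polylines(big,[((e+.5)*4).astype(int)],True,col,1)
    u,v=(proj(n,p)[0]*4).astype(int); globals()[n]=big[v-160:v+400,u-190:u+190] if n=="side" else big[v-280:v+280,u-190:u+190]
cv2.imwrite("pics/crop.png",np.hstack([side,top]))
E
```

```text
[315.8545 240.7502] [     0      0    640    480 301143] [246.197  285.6331] [ 228  268   37   36 1071]
pad centre [0.4749 0.1583 0.2178] [-2.2291 -0.2199  0.8937  1.6161]
heel [ 0.524  -0.1693  0.2634]
red [0.4725 0.0051 0.1211]
green [0.4297 0.3187 0.1207]
```

View pics/crop.png

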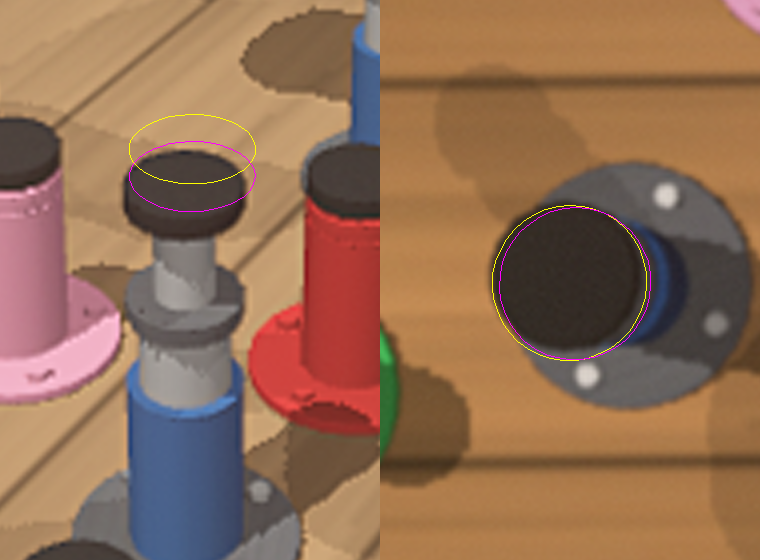

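The crop shows the black pad on a steel inner tube, collar, steel middle tube and blue outer tube, so the choice is right. The side blob had leaked into the background. By eye its top face is centred at about side (312.4,246.2) and top (246.0,285.6).

Run:
```python
from h import *
for a in((312.4,246.2),(312.4,247.2)):
    r=tri(a,(246,285.6)); print(r.x,r.fun)
# fit of flange centre from top view (bench z=.008)
c=eyes.get_calibration("top"); E_=np.array(c["extrinsics"])
s=readout.get_state(); print(s["joints"],s["time_s"])
```

```text
[0.4769 0.1611 0.2072] [-0.5743 -0.0577  0.2326  0.4201]
[0.4769 0.1614 0.2053] [-0.6328 -0.0636  0.2567  0.4635]
[ 0.9975  0.4267  0.0739  1.6065 -0.0341  1.1109 -0.0671] 0.1
```

apply_moves(increments=[[[0,0,0,0,0,0.04,255],[0,0,0,0,0,0.08,255],[0,0,0,0,0,0.12,255],[0,0,0,0,0,0.16,255],[0,0,0,0,0,0.2,255],[0,0,0,0,0,0.23,255],[0,0,0,0,0,0.23,255]]])

```text
time_s: 0.68
ee_pos: [0.278, -0.6164, 0.4422]
eef_rot: [3.133, -0.001, 0.424]
ft_force: [1.1, -0.4, 0.3]
grip_width: 0.0506
grip_force: 0.0
```

apply_moves(increments=[[[0,0,0,0.03,0.03,0,255],[0,0,0,0.05,0.065,0,255],[0,0,0,0.07,0.1,0,255],[0,0,0,0.09,0.135,0,255],[0,0,0,0.11,0.17,0,255],[0,0,0,0.13,0.205,0,255],[0,0,0,0.15,0.24,0,255],[0,0,0,0.17,0.275,0,255],[0,0,0,0.19,0.31,0,255],[0,0,0,0.21,0.345,0,255],[0,0,0,0.22,0.38,0,255],[0,0,0,0.22,0.42,0,255],[0,0,0,0.22,0.46,0,255],[0,0,0,0.22,0.5,0,255],[0,0,0,0.22,0.54,0,255],[0,0,0,0.22,0.58,0,255],[0,0,0,0.22,0.62,0,255],[0,0,0,0.215,0.66,0,255],[0,0,0,0.205,0.7,0,255],[0,0,0,0.2,0.74,0,255]]])

```text
time_s: 2.35
ee_pos: [0.4763, 0.1266, 0.4354]
eef_rot: [3.141, 0.0, 0.424]
ft_force: [1.2, 1.4, -0.4]
grip_width: 0.0004
grip_force: 0.0
```

apply_moves(increments=[[[0,0,0,0,0.02,0,255],[0,0,0,0,0.035,-0.02,255],[0,0,0,0,0.035,-0.05,255],[0,0,0,0,0.035,-0.08,255],[0,0,0,0,0.035,-0.11,255],[0,0,0,0,0.035,-0.14,255],[0,0,0,0,0.035,-0.17,255],[0,0,0,0,0.035,-0.19,255],[0,0,0,0,0.035,-0.195,255],[0,0,0,0,0.035,-0.195,255],[0,0,0,0,0.035,-0.195,255]]])

```text
time_s: 3.27
ee_pos: [0.4779, 0.16, 0.2414]
eef_rot: [-3.141, -0.001, 0.424]
ft_force: [-0.5, 0.6, 0.4]
grip_width: 0.0005
grip_force: 0.0
```

Run:
```python
from h import *
s=readout.get_state(); print(s["time_s"],s["ee_pos"],s["eef_rot"],s["ft_force"]); p=np.array(s["ee_pos"])
o=[]
for n in("side","top"):
    im=eyes.snapshot(n)[:,:,::-1]; u,v=proj(n,p)[0]; print(n,u,v,proj(n,[.477,.161,.206]))
    u,v=int(u),int(v); o.append(cv2.resize(im[v-45:v+80,u-50:u+50],None,fx=4,fy=4,interpolation=cv2.INTER_CUBIC))
cv2.imwrite("pics/near.png",np.hstack(o))
```

```text
3.2667 [0.4779 0.16   0.2414] [-3.1415 -0.0007  0.4238] [-0.5494  0.5926  0.4063]
side 311.5417484558278 228.84596332897198 [[311.8051 246.6523]]
top 243.431434024145 284.7347218518138 [[246.4312 285.9521]]
```

View pics/near.png

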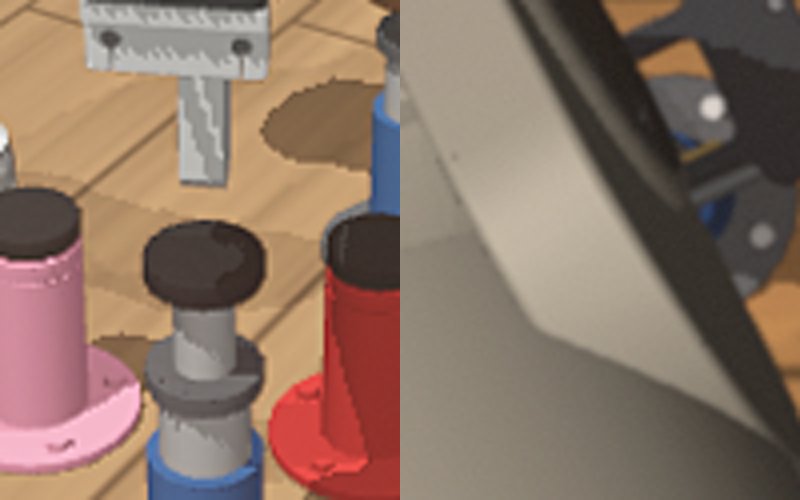

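The closed fingers hang over the pad centre: the fingertip is at crop (203,185) and the pad at (205,250). Pressing down slowly now.

apply_moves(increments=[[[0,0,0,0,0,-0.008,255],[0,0,0,0,0,-0.016,255],[0,0,0,0,0,-0.022,255],[0,0,0,0,0,-0.026,255],[0,0,0,0,0,-0.029,255],[0,0,0,0,0,-0.032,255],[0,0,0,0,0,-0.034,255],[0,0,0,0,0,-0.036,255],[0,0,0,0,0,-0.038,255],[0,0,0,0,0,-0.04,255],[0,0,0,0,0,-0.042,255],[0,0,0,0,0,-0.044,255],[0,0,0,0,0,-0.046,255],[0,0,0,0,0,-0.048,255],[0,0,0,0,0,-0.05,255]]])

```text
time_s: 4.62
ee_pos: [0.4775, 0.1597, 0.1903]
eef_rot: [-3.142, 0.0, 0.424]
ft_force: [-1.8, -0.5, 3.8]
grip_width: 0.0006
grip_force: 1.1
```

apply_moves(increments=[[[0,0,0,0,0,-0.002,255],[0,0,0,0,0,-0.004,255],[0,0,0,0,0,-0.006,255],[0,0,0,0,0,-0.008,255],[0,0,0,0,0,-0.01,255],[0,0,0,0,0,-0.012,255],[0,0,0,0,0,-0.014,255],[0,0,0,0,0,-0.016,255],[0,0,0,0,0,-0.018,255],[0,0,0,0,0,-0.02,255],[0,0,0,0,0,-0.022,255],[0,0,0,0,0,-0.024,255],[0,0,0,0,0,-0.026,255],[0,0,0,0,0,-0.028,255],[0,0,0,0,0,-0.03,255],[0,0,0,0,0,-0.032,255]]])

```text
time_s: 5.95
ee_pos: [0.4776, 0.1598, 0.1587]
eef_rot: [3.141, -0.0, 0.424]
ft_force: [-4.2, -1.0, 9.2]
grip_width: 0.0007
grip_force: 4.9
```

apply_moves(increments=[[[0,0,0,0,0,-0.002,255],[0,0,0,0,0,-0.004,255],[0,0,0,0,0,-0.006,255],[0,0,0,0,0,-0.008,255],[0,0,0,0,0,-0.01,255],[0,0,0,0,0,-0.012,255],[0,0,0,0,0,-0.014,255],[0,0,0,0,0,-0.016,255],[0,0,0,0,0,-0.018,255],[0,0,0,0,0,-0.02,255],[0,0,0,0,0,-0.022,255],[0,0,0,0,0,-0.024,255],[0,0,0,0,0,-0.026,255]]])

```text
time_s: 7.03
ee_pos: [0.4776, 0.1598, 0.1326]
eef_rot: [3.141, -0.0, 0.424]
ft_force: [-4.2, -1.5, 9.4]
grip_width: 0.0005
grip_force: 4.9
```

Both stages are sliding in turn, with the force stepping from 3.8 N to 9.3 N. Continuing gently to the end stop.

apply_moves(increments=[[[0,0,0,0,0,-0.002,255],[0,0,0,0,0,-0.004,255],[0,0,0,0,0,-0.005,255],[0,0,0,0,0,-0.006,255],[0,0,0,0,0,-0.007,255],[0,0,0,0,0,-0.007,255]]])

```text
time_s: 7.53
ee_pos: [0.4777, 0.1598, 0.1261]
eef_rot: [3.141, -0.0, 0.424]
ft_force: [-7.4, -2.0, 17.0]
grip_width: 0.0002
grip_force: 8.5
```

apply_moves(increments=[[[0,0,0,0,0,-0.0005,255],[0,0,0,0,0,-0.001,255],[0,0,0,0,0,-0.001,255]]])

```text
time_s: 7.78
ee_pos: [0.4779, 0.1599, 0.1259]
eef_rot: [3.141, -0.001, 0.424]
ft_force: [-11.2, -4.2, 32.7]
grip_width: 0.0003
grip_force: 16.5
```

The stop is hard: 33 N with no further travel at 126 mm. Lifting off and checking.

apply_moves(increments=[[[0,0,0,0,0,0.002,255],[0,0,0,0,0,0.006,255],[0,0,0,0,0,0.015,255],[0,0,0,0,0,0.03,255],[0,0,0,0,0,0.06,255],[0,0,0,0,0,0.09,255],[0,0,0,0,0,0.12,255],[0,0,0,0,0,0.14,255],[0,0,0,0,0,0.14,255],[0,0,0,0,0,0.14,255]]])

```text
time_s: 8.62
ee_pos: [0.4781, 0.1599, 0.2657]
eef_rot: [3.141, -0.002, 0.424]
ft_force: [-0.4, 0.4, -0.9]
grip_width: 0.0006
grip_force: 0.0
```

Run:
```python
from h import *
s=readout.get_state(); print(s["time_s"],s["ee_pos"],s["ft_force"])
im=eyes.snapshot("side")[:,:,::-1]; print(proj("side",[.4775,.1605,.126]))
cv2.imwrite("pics/end.png",cv2.resize(im[100:360,230:450],None,fx=2.3,fy=2.3,interpolation=cv2.INTER_CUBIC))
```

```text
8.6167 [0.4781 0.1599 0.2657] [-0.445   0.3605 -0.9319]
[[311.9522 283.3197]]
```

View pics/end.png

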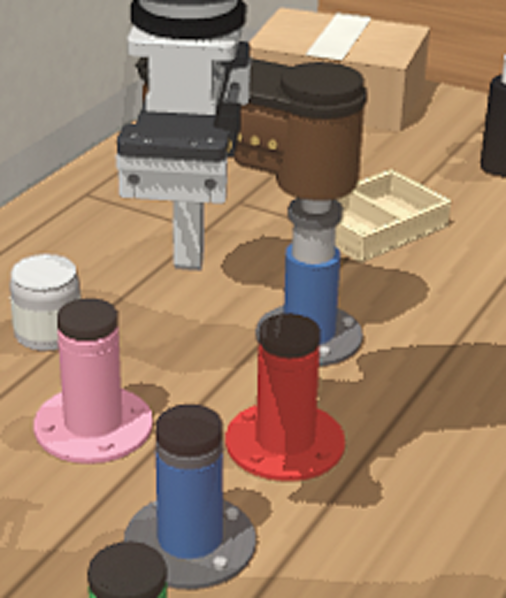

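The pad now rests on the collar and the collar on the blue tube, at crop (189,430). The boot stand is unchanged and the gripper is clear.

```bash
python3 -c "from cell import job_done; print(job_done())"
```

```text
the job is handed in; nothing more can be done
None
```

The empty stand is fully collapsed, inner tube first and then the middle tube, with its pad top at 126 mm; the gripper is clear, the boot stand was not touched, and the job is handed in at about 8.7 s.

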